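# Load the next cell from the gravity feeder into the test cradle

### The job

Take the lowest cell out of the sloped feeder so that the next one rolls down to the stop, and lay it gently, without dropping it, in the V of the empty test cradle with its nub towards the fixed end block. Once it lies there and is let go, push the cradle's plunger fully in, so that it slides the cell up to the end block. Leave the other four cells in the feeder and do not disturb the other things on the desk.

Things in the scene. Friction and masses are not known exactly. Their poses are not given: they have to be found in the camera images.
- feeder: Fixed gravity feeder: five alike D cells side by side across a track that rises 12 deg along own +x (level, away from the robot); +y left along the cells, z up. Origin on the desk under the lowest cell's centre, which is 90 mm up. Foot 112 mm wide, x -23 to 193 mm. Cells touch, 33 mm apart. Side walls (72 mm wide) begin 45 mm up the track; two posts at x = 56 to 68, y = +-51 mm, 6 mm thick.
- feeder_pick (a point): Centre of the cell that rests against the feeder's stop; axes as the feeder's. The stop lip is on its -x side, 6 mm thick, its top about 5 mm below the cell's centre. Here track and lip are only 40 mm wide: both ends of the cell are free, to be gripped by the end faces (fingers closing along y). Lift the cell about 6 mm straight up before drawing it back over the lip.
- front_bar (a point): Middle of the front one of two light bars that cross above the lowest cell on a frame (12 x 12 mm, 108 mm long, undersides 202 mm above the desk: front bar at feeder x -26 to -14, rear bar 18 to 30 mm, side arms at y = +-51 mm). They stop a gripper pointing straight down; leaning back 38 to 45 deg (fingers pointing down and along feeder +x) it passes on the robot's side of and below the front bar.
- cell1_center (a point): Centre of the lowest cell, the one to be taken: grey cylinder with a bare-metal band near the nub, 33.2 mm in diameter, 61 mm long over all, 0.11 to 0.17 kg. Own y lies along its axis, towards the nub; the other axes turn as it rolls. Nub on the feeder's +y side at the start.
- cell1: The same lowest cell; origin at its centre, own y along its axis towards the nub.
- cell1_nub (a point): Tip of the lowest cell's nub (steel, 16 mm in diameter, 2 mm high), on the axis 30.5 mm from the centre.
- cell2_center (a point): Centre of the second cell, which rolls to the stop by itself once the lowest is lifted out.
- cell2: The second cell; origin at its centre.
- cell3_center (a point): Centre of the third cell.
- cell4_center (a point): Centre of the fourth cell.
- cell5_center (a point): Centre of the fifth cell, uppermost.
- cradle: Fixed test cradle: black base 164 x 60 x 20 mm (x -87 to 77), on it an aluminium V, 45 deg sides, along own x from -24 to 33 mm, edges 38 mm apart and 45 mm above the desk. Origin on the desk, +x to the fixed grey end block (face at x = 60 mm, 40 wide, 72 high), z up. A cell in the V lies along x with its axis 50 mm up; pushed home its centre is at x = 28.5 to 29.5 mm.
- cradle_lay (a point): Where the cell's centre belongs when it is laid in the V (cradle x = 4 mm, 50 mm up), axes as the cradle's. There the cell stands out of the V by 1.5 to 3 mm at either end, with 25 mm free between its nub and the end block and at least 27 mm between its other end and the plunger's disc.
- plunger (a joint): Plunger travel along cradle +x: starts at 0 to 8 mm, fully in at 60 mm (hard stop; the cell then has 1 mm of play). About 2 N of friction plus the cell's; it stays where left. Brass disc 28 mm across (front face at cradle x = -62 mm + travel) on a 10 mm rod 50 mm up, through a guide block (x -80 to -66, 28 wide, 70 high).
- plunger_knob (a point): Centre of the plunger's black knob, a cylinder 32 mm in diameter and 24 mm long along the cradle's x, 50 mm above the desk, at cradle x = -158 mm + travel. It can be pinched from above across the cradle's y or pushed on its rear face.
- pliers: Bystander: pliers with blue handles lying flat, 155 x 56 mm, 14 mm high, between feeder and cradle.
- phone: Bystander: black phone, 150 x 72 x 9 mm.
- carton: Bystander: cardboard carton, 110 x 110 x 45 mm.
- meter: Bystander: grey hand multimeter, 150 x 75 x 44 mm.
- driver: Bystander: screwdriver lying flat, about 200 mm long.
- mug: Bystander: white mug, 80 mm wide, 95 mm high.
- board: Bystander: green circuit board, 120 x 50 x 13 mm.
Mind the look-alikes: they are no part of the job. What is shaped like the cell1 but blue or red is not meant. Leave any red look-alike of the part that bears cell3_center alone.

How it is judged:
On the way:
1. the lowest cell lies in the cradle's V, let go, with its nub towards the end block, while the plunger is still back (y of cell1_center in the frame of cradle between -0.004 and 0.004 m and z of cell1_center in the frame of cradle between 0.046 and 0.054 m and angle between the y axis of cell1 and the x axis of cradle, either way round below 0.12 rad and x of cell1_center in the frame of cradle between -0.012 and 0.031 m and x of cell1_nub in the frame of cradle between 0.018 and 0.063 m and value of joint plunger below 0.02 m and contact force between the fingers and cell1 below 0.05 N and linear speed of cell1 below 0.02 m/s), for 0.2 s.
At the end, for the whole second after the job is handed in: Cell 1 lies in the V (4 mm, 0.12 rad), nub to the end block, centre at cradle x 26 to 32 mm; plunger in over 57 mm; cell 2 at rest at the stop (6 mm), cells 3 to 5 closed up behind it on the track (7 mm); nothing held (y of cell1_center in the frame of cradle between -0.004 and 0.004 m and z of cell1_center in the frame of cradle between 0.046 and 0.054 m and angle between the y axis of cell1 and the x axis of cradle, either way round below 0.12 rad and x of cell1_center in the frame of cradle between 0.026 and 0.032 m and x of cell1_nub in the frame of cradle between 0.055 and 0.063 m and value of joint plunger above 0.057 m and contact force between the fingers and cell1 below 0.05 N and linear speed of each of cell1, cell2 below 0.02 m/s and distance between cell2_center and feeder_pick below 0.006 m and x of cell3_center in the frame of feeder_pick between 0.0274745 and 0.0394745 m and z of cell3_center in the frame of feeder_pick between 0.00290267 and 0.0129027 m and x of cell4_center in the frame of feeder_pick between 0.059949 and 0.071949 m and z of cell4_center in the frame of feeder_pick between 0.00980534 and 0.0198053 m and x of cell5_center in the frame of feeder_pick between 0.0924235 and 0.104424 m and z of cell5_center in the frame of feeder_pick between 0.016708 and 0.026708 m); the robot touches nothing.
It fails at once if the cell is dropped into the cradle (let go more than about 12 mm above the V) (distance between cell1_center and cradle_lay below 0.1 m and contact force between the fingers and cell1 below 0.05 N and linear speed of cell1 above 0.5 m/s).
It fails at once if a bystander on the desk is moved by more than 30 mm (distance of any of pliers, phone, carton, meter, driver, mug, board from where it was at the start of the episode above 0.03 m).
It also fails if it takes over 64 s, if anything falls off the work surface, if the arm or the gripper's body presses on something with over 40 N, if the wrist force passes 120 N, or if a joint passes its speed limit or range.

### The arm

A 6-joint arm with a two-finger parallel gripper is mounted at the origin on the work surface. World frame = base frame: x ahead of the robot, y to its left, z up, the work surface at z = 0. Lengths are in m, angles in rad, forces in N, time in s.
With the tool pointing down it reaches from about 0.35 to 0.775 m from the base axis. Payload 5.5 kg.
Tool frame: the origin (TCP) lies at the very end of the fingers, on their centre line; the grasp point (between the pads) lies behind it (env.hold_point_z is the z of the grasp point in the tool frame, in m); z points along the fingers, y is the line along which they close (so a half turn about z gives the same grasp; the last joint's range is limited). The gripper opens to 85 mm and grips with 20 to 120 N. Pads are 22 mm wide; open, the fingers measure 114 mm over their backs; the gripper's body (76 mm by 85 mm) begins 54 mm behind the grasp point. The pads swing forward as they close: fully open they stand 13 mm farther back than shut.
Start: joints at [-1.245, 0.313, 0.046, 1.304, 0, 1.431], TCP at [0.258, -0.514, 0.231] pointing down, gripper open.
Joint ranges: [-2.76, 2.76], [-0.86, 1.69], [-1.03, 1.26], [-2.2, 2.34], [-1.47, 1.5], [-3.14, 3.14]. Speed limits (rad/s): [2.57, 2.57, 3.14, 3.14, 3.14, 3.14].

### API

Orientations are given as a unit quaternion [w, x, y, z].
In Python, from workcell import env gives the robot as it stands.
- The arm moves only by the tool arm_command, never from a script. Its argument "rows" is a list of rows, each an object with "delta_pos": the shift along the tool's x, y, z scaled (see below), a list of three; "rot": the turn, a rotation vector about the tool's x, y, z scaled (see below), a list of three; "fingers": the closure, from 0 (fully open) to 1 (shut). A call has 1 to 20 rows; each row shifts and turns the commanded pose from where the row before left it, along the tool's axes as they then stand; what a row does not reach is not made up. The controller multiplies each number of a shift by 0.02 m and each number of a turn by 360 degrees. A row lasts 1/10 s, in which the tool goes at most 50 mm and 8.59 degrees, less where a joint would pass 70% of its speed; a pose out of reach is approached as far as the arm can. A call with a number of a shift or a turn outside -1 to 1 is refused whole. A call with a gripper value outside its range is refused whole. The fingers move at their own pace and stop on an object; "squeeze" is the grip in N (left out, the last holds). Time passes only in rows, so rows that do not move let the fingers close. It gives the time, the measured TCP pose, the force and the opening at its end, in the units of the state.
- env.get_state(): the state, without advancing time (a new reading comes with each control period).
- env.read_camera(name): name is "scene" or "top" or "wrist"; returns (picture, depth): 480x640x3 uint8, blue, green, red; 480x640 float32, m along the optical axis (not along the pixel's ray), 0 where there is no reading.
- env.get_calibration(name): a dict with "mtx" (3x3 intrinsics, pixels), "R" (3x3) and "t" (3): a world point X has camera coordinates R X + t. Camera axes: x right, y down, z forward; pixel columns grow to the right and rows downward; lengths in m; the calibration is good to about 2 mm. A picture is of the moment at which its call begins: read the wrist's pose just before it. get_calibration takes no time and is no camera call; for the wrist camera it gives the pose at the moment of the call.
- env.hand_in(): hands the job in, once; it reports no verdict.
The state is a dict: "clock": time; "joint_pos": joint angles; "qvel": joint speeds; "tau": joint torques, N m; "tcp_pos": TCP position; "orientation": TCP orientation; "wrist_force": force on the tool from outside, world axes, zero at the start; "ft_torque": the same for the moment, N m; "finger_gap": finger opening in m.
Only numpy, scipy, OpenCV 4.12 (cv2) and the standard library are available. Lean on these libraries where they do the work, as an engineer would, in place of code of your own. Each camera call takes 0.05 s, during which the arm holds its last target. There are 200 camera calls.

## Working session

There is one attempt and no reset: what is moved stays moved. The work goes in short steps, Python scripts to look and compute and a tool call to move; the robot and the scene stay as the last step left them, time stands still between calls to the robot, and variables do not carry over. Pictures are saved under pics/ and viewed, on a budget of 10 in all, crops included, one or two more only if the job needs it, and the job is handed in when it is done.

Besides the shell and the picture viewer there is one more tool, called after "Request:" in YAML: its name, and indented under it one key for each argument. arm_command: Moves the arm, as the interface text tells. Shifts and turns lie within -1 to 1; 1 stands for 0.02 m of shift or 360 degrees of turn. Its arguments: {"type":"object","properties":{"rows":{"type":"array","items":{"type":"object","properties":{"delta_pos":{"type":"array","items":{"type":"number","minimum":-1,"maximum":1}},"rot":{"type":"array","items":{"type":"number","minimum":-1,"maximum":1}},"fingers":{"type":"number"}}}},"squeeze":{"type":"number"}},"required":["rows"]}

```bash
ls; mkdir -p pics; python3 - <<'E'
from workcell import env
import cv2,numpy as np
s=env.get_state();print(s, env.hold_point_z)
for n in("scene","top"):
    p,d=env.read_camera(n);cv2.imwrite(f"pics/{n}0.png",p);np.save(f"{n}d.npy",d)
    c=env.get_calibration(n);print(n,c["mtx"].tolist(),(-c["R"].T@c["t"]).round(3),c["R"].round(3).tolist())
E
```

```text
pics
{'clock': 0.0, 'joint_pos': array([-1.24460366e+00,  3.14040503e-01,  4.49721611e-02,  1.30361686e+00,
       -1.97057761e-05,  1.43122156e+00]), 'qvel': array([-0.00164094, -0.00067375,  0.0005418 , -0.00011288, -0.00047267,
       -0.00123387]), 'tau': array([ 4.55927948e-03, -4.80621278e+01,  2.98536122e+01,  1.93179573e-02,
        1.58002490e-04,  1.64238440e-05]), 'tcp_pos': array([ 0.25806735, -0.51324989,  0.23038329]), 'orientation': array([-9.39409359e-04,  9.73004488e-01,  2.30784259e-01, -9.78065145e-05]), 'wrist_force': array([ 0.37890938, -0.74490539,  0.15357793]), 'ft_torque': array([-0.01667767, -0.04301525, -0.04201404]), 'finger_gap': 0.08520890347951093} -0.0187
scene [[578.6235448045848, 0.0, 311.6636298974984], [0.0, 578.6235448045848, 232.69277746447727], [0.0, 0.0, 1.0]] [1.602 0.058 1.014] [[-0.057, 0.998, -0.016], [0.637, 0.024, -0.77], [-0.769, -0.055, -0.637]]
top [[466.2054814303685, 0.0, 319.2070503698609], [0.0, 466.2054814303685, 242.0640057757338], [0.0, 0.0, 1.0]] [ 0.482 -0.01   1.179] [[-0.02, -1.0, -0.003], [-0.998, 0.02, -0.055], [0.055, 0.001, -0.999]]
```

View pics/top0.png

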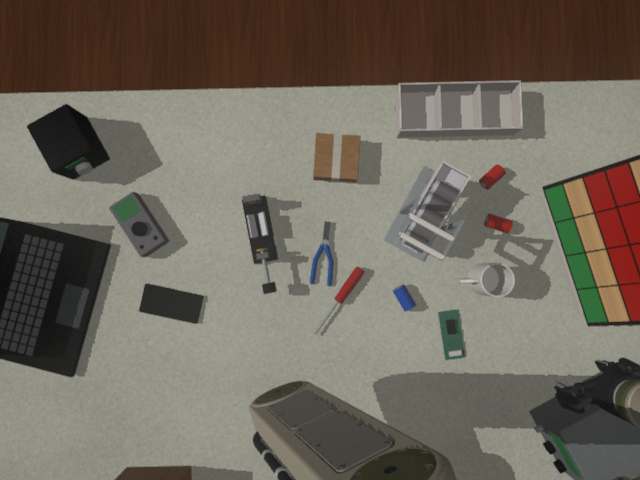

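View pics/scene0.png

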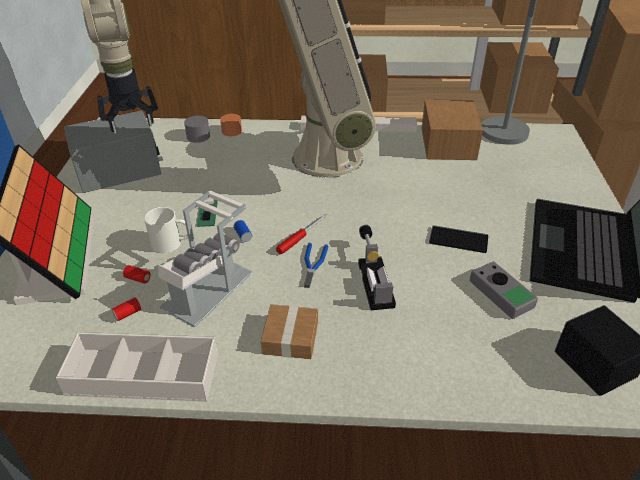

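```bash
cat >h.py <<'E'
from workcell import env
import cv2,numpy as np
from scipy.spatial.transform import Rotation as Ro
def cloud(n):
    s=env.get_state(); c=env.get_calibration(n); p,d=env.read_camera(n)
    v,u=np.mgrid[:480,:640]; K=c["mtx"]
    X=np.stack([(u-K[0,2])/K[0,0]*d,(v-K[1,2])/K[1,1]*d,d],-1)
    return p,(X-c["t"])@c["R"],d   # R^T(X-t)
def proj(n,X,c=None):
    c=c or env.get_calibration(n); q=c["mtx"]@(c["R"]@np.asarray(X)+c["t"]); return q[:2]/q[2]
def ray(n,u,v,z,c=None):
    c=c or env.get_calibration(n); D=c["R"].T@np.linalg.solve(c["mtx"],[u,v,1]); o=-c["R"].T@c["t"]; return o+D*(z-o[2])/D[2]
E
python3 - <<'E'
from h import *
p,P,d=cloud("top")
def comp(name,box,z0,z1,mn=15):
    u0,v0,u1,v1=box; m=np.zeros((480,640),np.uint8); Z=P[...,2]
    m[v0:v1,u0:u1]=((Z>z0)&(Z<z1)&(d>0))[v0:v1,u0:u1]
    n,l,s,c=cv2.connectedComponentsWithStats(m)
    for i in range(1,n):
        if s[i,4]<mn: continue
        Q=P[l==i]; r=cv2.minAreaRect(Q[:,:2].astype(np.float32)*1000)
        print(name,s[i,4],c[i].round(1),Q.mean(0).round(4),"rect",np.round(r[0],1),np.round(r[1],1),round(r[2],1))
comp("bars",(380,150,490,270),.195,.23)
comp("foot",(370,150,490,270),.004,.03)
comp("cyl",(380,150,490,270),.095,.15)
comp("cradhi",(225,180,300,305),.06,.085,5)
comp("cradmid",(225,180,300,305),.03,.06,5)
comp("base",(225,180,300,305),.012,.03)
cal=env.get_calibration("top")
a=cv2.resize(p[150:270,370:490],(480,480),interpolation=cv2.INTER_CUBIC)
b=cv2.resize(p[185:305,200:320],(480,480),interpolation=cv2.INTER_CUBIC)
cv2.imwrite("pics/crop1.png",cv2.resize(np.hstack([a,b]),(800,400)))
E
```

```text
bars 926 [428.1 233.6] [ 0.5481 -0.2344  0.2124] rect [ 558.6 -239.7] [109.3  94.3] 59.7
foot 739 [409.2 213. ] [ 0.6155 -0.2365  0.0067] rect [ 614.1 -270.1] [111.6 215.8] 60.7
foot 92 [484.3 181. ] [ 0.6903 -0.424   0.0205] rect [ 694.  -423.5] [24.3 45.1] 85.8
foot 50 [487.3 221.3] [ 0.5889 -0.4276  0.0203] rect [ 591.2 -428.1] [ 9.3 32.4] 86.1
foot 15 [429.9 243.9] [ 0.536  -0.2861  0.006 ] rect [ 536.2 -285.4] [ 9.4 13.6] 63.2
foot 22 [476.3 266.5] [ 0.4769 -0.3972  0.0165] rect [ 477.6 -397.9] [ 2.2 22.7] 33.8
cyl 1963 [441.3 194. ] [ 0.6447 -0.2893  0.1191] rect [ 642.9 -288.3] [ 74.4 138. ] 59.2
cyl 25 [409.1 205.8] [ 0.618  -0.2136  0.1256] rect [ 619.5 -213.5] [ 5.5 12.2] 89.6
cyl 378 [419.3 232.8] [ 0.5575 -0.2388  0.1066] rect [ 556.7 -239. ] [61.6 33.2] 60.0
cyl 37 [448.4 227.2] [ 0.568  -0.3021  0.1215] rect [ 568.8 -302.4] [ 5.5 13. ] 84.3
cyl 53 [411.7 245.7] [ 0.5286 -0.2221  0.0987] rect [ 528.3 -221.9] [56.2  5.6] 59.6
cradhi 121 [251.2 198.4] [0.6507 0.1529 0.0703] rect [651.4 153.1] [16.2 40.3] 10.7
cradhi 12 [262.2 249.2] [0.5287 0.1292 0.0625] rect [528.7 128. 
[... 234 characters left out ...]
ect [645.6 150. ] [11.9 39.9] 26.8
cradmid 156 [263.2 223.8] [0.592  0.1287 0.0392] rect [592.1 129.1] [56.6 17.3] 10.2
cradmid 176 [252.2 225.8] [0.5876 0.1558 0.039 ] rect [587.  155.7] [56.6 17.8] 9.9
cradmid 21 [261.9 250.5] [0.5259 0.1309 0.0548] rect [525.7 131. ] [ 8.  26.6] 9.6
cradmid 114 [266. 269.] [0.4813 0.1218 0.0527] rect [484.7 123.9] [19.1 75.2] 89.5
cradmid 25 [274.1 286.1] [0.4398 0.1025 0.0558] rect [438.3 102.6] [22.3  7.6] 21.7
cradmid 7 [263.7 285.4] [0.442  0.1273 0.0567] rect [441.9 126.7] [8.7 5.7] 44.6
cradmid 7 [263.9 291.1] [0.4284 0.127  0.0582] rect [428.6 127. ] [9.  4.2] 18.2
base 1027 [260.8 230.9] [0.5765 0.1374 0.0193] rect [580.2 139.6] [163.4  63.8] 11.0
```

View pics/crop1.png

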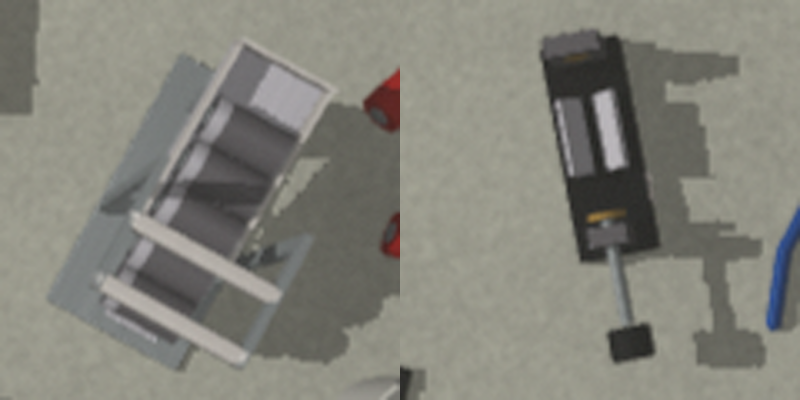

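Request:
arm_command:
  rows:
    - {"delta_pos": [0.9, -0.65, -0.06], "rot": [0, 0, 0], "fingers": 0}
    - {"delta_pos": [0.9, -0.65, -0.06], "rot": [0, 0, 0], "fingers": 0}
    - {"delta_pos": [0.9, -0.65, -0.06], "rot": [0, 0, 0], "fingers": 0}
    - {"delta_pos": [0.9, -0.65, -0.06], "rot": [0, 0, 0], "fingers": 0}
    - {"delta_pos": [0.9, -0.65, -0.06], "rot": [0, 0, 0], "fingers": 0}
    - {"delta_pos": [0.9, -0.65, -0.06], "rot": [0, 0, 0], "fingers": 0}
    - {"delta_pos": [0.9, -0.65, -0.06], "rot": [0, 0, 0], "fingers": 0}
    - {"delta_pos": [0.9, -0.65, -0.06], "rot": [0, 0, 0], "fingers": 0}
    - {"delta_pos": [0.9, -0.65, -0.06], "rot": [0, 0, 0], "fingers": 0}
    - {"delta_pos": [0.9, -0.65, -0.06], "rot": [0, 0, 0], "fingers": 0}
    - {"delta_pos": [0.9, -0.65, -0.06], "rot": [0, 0, 0], "fingers": 0}
    - {"delta_pos": [0.9, -0.65, -0.06], "rot": [0, 0, 0], "fingers": 0}
    - {"delta_pos": [0.9, -0.65, -0.06], "rot": [0, 0, 0], "fingers": 0}
    - {"delta_pos": [0.9, -0.65, -0.06], "rot": [0, 0, 0], "fingers": 0}
    - {"delta_pos": [0.9, -0.65, -0.06], "rot": [0, 0, 0], "fingers": 0}
    - {"delta_pos": [0.9, -0.65, -0.06], "rot": [0, 0, 0], "fingers": 0}

```text
clock: 1.75
tcp_pos: [0.4223, -0.1976, 0.2503]
orientation: [-0.0, 0.973, 0.231, -0.0]
wrist_force: [0.3, -0.4, -1.1]
finger_gap: 0.0856
```

Request:
arm_command:
  rows:
    - {"delta_pos": [0, 0, 0], "rot": [0, 0, 0.0225], "fingers": 0}
    - {"delta_pos": [0, 0, 0], "rot": [0, 0, 0.0225], "fingers": 0}
    - {"delta_pos": [0, 0, 0], "rot": [0, 0, 0.0225], "fingers": 0}
    - {"delta_pos": [0, 0, 0], "rot": [0, 0, 0.0225], "fingers": 0}
    - {"delta_pos": [0, 0, 0], "rot": [0, 0, 0.0225], "fingers": 0}
    - {"delta_pos": [0, 0, 0], "rot": [0, 0, 0.0225], "fingers": 0}
    - {"delta_pos": [0, 0, 0], "rot": [0, 0, 0.0225], "fingers": 0}
    - {"delta_pos": [0, 0, 0], "rot": [0, 0.02, 0], "fingers": 0}
    - {"delta_pos": [0, 0, 0], "rot": [0, 0.02, 0], "fingers": 0}
    - {"delta_pos": [0, 0, 0], "rot": [0, 0.02, 0], "fingers": 0}
    - {"delta_pos": [0, 0, 0], "rot": [0, 0.02, 0], "fingers": 0}
    - {"delta_pos": [0, 0, 0], "rot": [0, 0.02, 0], "fingers": 0}
    - {"delta_pos": [0, 0, 0], "rot": [0, 0.02, 0], "fingers": 0}
    - {"delta_pos": [0, 0, 0], "rot": [0, 0, 0], "fingers": 0}

```text
clock: 3.15
tcp_pos: [0.4161, -0.1937, 0.2412]
orientation: [0.093, 0.9, -0.242, 0.351]
wrist_force: [-1.4, 2.1, -0.9]
finger_gap: 0.0856
```

```bash
cat >>h.py <<'E'
F0=np.array([.5405,-.2285,0]); FY=-30.2; C0=np.array([.5852,.1415,0]); CY=10.1
def frame(yaw): return Ro.from_euler('z',yaw,degrees=True).as_matrix()
def tgt(yaw,tilt):  # tool x along yaw heading, tilted
    y=np.radians(yaw);t=np.radians(tilt);f=np.array([np.cos(y),np.sin(y),0]);u=np.array([0,0,1.])
    z=np.sin(t)*f-np.cos(t)*u; x=np.cos(t)*f+np.sin(t)*u
    return np.stack([x,np.cross(z,x),z],1)
def plan(pos,R):
    s=env.get_state(); q=s["orientation"]; A=Ro.from_quat(q,scalar_first=True).as_matrix()
    rv=Ro.from_matrix(A.T@R).as_rotvec(degrees=True); d=R.T@(np.asarray(pos)-s["tcp_pos"])
    print("clock",round(s["clock"],2),"tcp",s["tcp_pos"].round(4),"rot deg",rv.round(2),"units",(rv/360).round(4)," then shift mm",(d*1000).round(1),"units",(d/.02).round(2))
    return A
E
python3 - <<'E'
from h import *
f=frame(FY); R=tgt(FY,43); c=F0+[0,0,.09]
plan(c+R[:,2]*(-.1),R)
print(env.get_state()["joint_pos"].round(2))
p,P,d=cloud("wrist"); cal=env.get_calibration("wrist")
np.savez("w1.npz",p=p,P=P,d=d)
for X in ([0,.0305,.09],[0,-.0305,.09],[0,0,.09],[-20/1e3,0,.208]): 
    print(proj("wrist",F0+f@np.array(X),cal).round(1))
cv2.imwrite("pics/w1.png",p)
E
```

```text
clock 3.15 tcp [ 0.4161 -0.1937  0.2412] rot deg [-0.2   0.41  0.06] units [-0.0005  0.0011  0.0002]  then shift mm [-11.7 -32.5  95.9] units [-0.59 -1.63  4.79]
[-0.68 -0.49 -0.93  0.39  0.11  3.02]
[245.5 218.9]
[311.9 219.1]
[278.7 219. ]
[261.3 159.2]
```

View pics/w1.png

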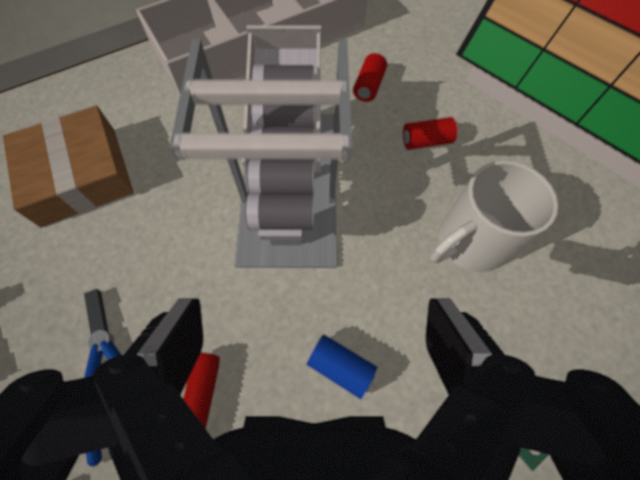

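```bash
python3 - <<'E'
from h import *
from scipy.optimize import least_squares
w=np.load("w1.npz");P=w["P"];f=frame(FY)
Q=(P[197:222,255:305].reshape(-1,3)-F0)@f; 
Q=Q[(Q[:,2]>.075)]
r=least_squares(lambda c:np.hypot(Q[:,0]-c[0],Q[:,2]-c[1])-.0166,[0,.09],loss="soft_l1",f_scale=.001)
print("cell1 x,z",r.x.round(4),"rms",np.sqrt(np.mean(r.fun**2)).round(4))
# yaw check: crest slope
B=(P.reshape(-1,3)-F0)@f; m=(B[:,2]>.07)&(B[:,2]<.115)&(abs(B[:,0])<.014)&(abs(B[:,1])<.06); B=B[m]
print("cell1 y extent",np.percentile(B[:,1],[.5,2,50,98,99.5]).round(4),len(B))
B=(P.reshape(-1,3)-F0)@f; m=(B[:,2]>.195)&(B[:,2]<.225)&(abs(B[:,0]+.02)<.02)&(abs(B[:,1])<.08)
r=cv2.minAreaRect((B[m][:,:2]*1000).astype(np.float32));print("bar (feeder frame)",r,np.percentile(B[m][:,2],[5,50,95]).round(3))
s=env.get_state();A=Ro.from_quat(s["orientation"],scalar_first=True).as_matrix();c=env.get_calibration("wrist")
print("cam in tool",(A.T@(-c["R"].T@c["t"]-s["tcp_pos"])).round(3))
E
```

```text
cell1 x,z [0.0002 0.0897] rms 0.0188
cell1 y extent [-0.0307 -0.0299 -0.0012  0.0267  0.0276] 1895
bar (feeder frame) ((-13.069100379943848, -0.11381149291992188), (26.0703182220459, 108.26334381103516), 0.037531521171331406) [0.204 0.213 0.215]
cam in tool [ 0.075 -0.    -0.142]
```

Request:
arm_command:
  rows:
    - {"delta_pos": [0, 0, 0], "rot": [0, 0, -0.0238], "fingers": 0}
    - {"delta_pos": [0, 0, 0], "rot": [0, 0, -0.0238], "fingers": 0}
    - {"delta_pos": [0, 0, 0], "rot": [0, 0, -0.0238], "fingers": 0}
    - {"delta_pos": [0, 0, 0], "rot": [0, 0, -0.0238], "fingers": 0}
    - {"delta_pos": [0, 0, 0], "rot": [0, 0, -0.0238], "fingers": 0}
    - {"delta_pos": [0, 0, 0], "rot": [0, 0, -0.0238], "fingers": 0}
    - {"delta_pos": [0, 0, 0], "rot": [0, 0, -0.0238], "fingers": 0}
    - {"delta_pos": [0, 0, 0], "rot": [0, 0, -0.0238], "fingers": 0}
    - {"delta_pos": [0, 0, 0], "rot": [0, 0, -0.0238], "fingers": 0}
    - {"delta_pos": [0, 0, 0], "rot": [0, 0, -0.0238], "fingers": 0}
    - {"delta_pos": [0, 0, 0], "rot": [0, 0, -0.0238], "fingers": 0}
    - {"delta_pos": [0, 0, 0], "rot": [0, 0, -0.0238], "fingers": 0}
    - {"delta_pos": [0, 0, 0], "rot": [0, 0, -0.0238], "fingers": 0}
    - {"delta_pos": [0, 0, 0], "rot": [0, 0, -0.0238], "fingers": 0}
    - {"delta_pos": [0, 0, 0], "rot": [0, 0, -0.0238], "fingers": 0}
    - {"delta_pos": [0, 0, 0], "rot": [0, 0, -0.0238], "fingers": 0}
    - {"delta_pos": [0, 0, 0], "rot": [0, 0, -0.0238], "fingers": 0}
    - {"delta_pos": [0, 0, 0], "rot": [0, 0, -0.0238], "fingers": 0}
    - {"delta_pos": [0, 0, 0], "rot": [0, 0, -0.0238], "fingers": 0}
    - {"delta_pos": [0, 0, 0], "rot": [0, 0, -0.0238], "fingers": 0}

```text
clock: 5.2
tcp_pos: [0.4245, -0.2006, 0.2542]
orientation: [0.362, 0.305, 0.878, -0.07]
wrist_force: [0.3, -0.7, 0.0]
finger_gap: 0.085
```

```bash
python3 - <<'E'
from h import *
R=tgt(FY,43)@np.diag([-1,-1,1]); c=F0+[0,0,.09]
plan(c+R[:,2]*(-.1),R)
print(env.get_state()["joint_pos"].round(2))
E
```

```text
clock 5.2 tcp [ 0.4245 -0.2006  0.2542] rot deg [ 0.11  0.27 -8.13] units [ 0.0003  0.0008 -0.0226]  then shift mm [28.3 34.2 98. ] units [1.42 1.71 4.9 ]
[-0.68 -0.48 -0.9   0.4   0.11  0.03]
```

Request:
arm_command:
  rows:
    - {"delta_pos": [0, 0, 0], "rot": [0, 0, -0.0226], "fingers": 0}
    - {"delta_pos": [0.72, 0.86, 0.5], "rot": [0, 0, 0], "fingers": 0}
    - {"delta_pos": [0.7, 0.85, 0.5], "rot": [0, 0, 0], "fingers": 0}
    - {"delta_pos": [0, 0, 1], "rot": [0, 0, 0], "fingers": 0}
    - {"delta_pos": [0, 0, 1], "rot": [0, 0, 0], "fingers": 0}
    - {"delta_pos": [0, 0, 1], "rot": [0, 0, 0], "fingers": 0}
    - {"delta_pos": [0, 0, 0.9], "rot": [0, 0, 0], "fingers": 0}
    - {"delta_pos": [0, 0, 0], "rot": [0, 0, 0], "fingers": 0}
    - {"delta_pos": [0, 0, 0], "rot": [0, 0, 0], "fingers": 0}

```text
clock: 6.1
tcp_pos: [0.4825, -0.1934, 0.162]
orientation: [0.355, 0.245, 0.897, -0.094]
wrist_force: [-0.0, -0.7, 0.4]
finger_gap: 0.0856
```

```bash
python3 - <<'E'
from h import *
R=tgt(FY,43)@np.diag([-1,-1,1]); c=F0+[0,0,.09]
plan(c+R[:,2]*.016,R)
print(env.get_state()["joint_pos"].round(2))
p,P,d=cloud("wrist"); f=frame(FY)
B=(P.reshape(-1,3)-F0)@f; m=(B[:,2]>.08)&(B[:,2]<.112)&(abs(B[:,0])<.016)&(abs(B[:,1])<.04); B=B[m]
print("cell1 y extent",np.percentile(B[:,1],[.5,2,50,98,99.5]).round(4),len(B))
k=abs(B[:,1])<.025; r=np.hypot(B[k,0],B[k,2]-.09); print("r",np.percentile(r,[5,50,95]).round(4))
cv2.imwrite("pics/w2.png",p)
E
```

```text
clock 6.1 tcp [ 0.4825 -0.1934  0.162 ] rot deg [ 0.11  0.07 -0.35] units [ 0.0003  0.0002 -0.001 ]  then shift mm [ -0.5  -1.1 114.9] units [-0.02 -0.06  5.74]
[-0.54 -0.22 -1.02  0.02  0.01 -0.01]
cell1 y extent [-0.0301 -0.0291 -0.0003  0.0279  0.0301] 4216
r [0.0152 0.0162 0.0172]
```

View pics/w2.png

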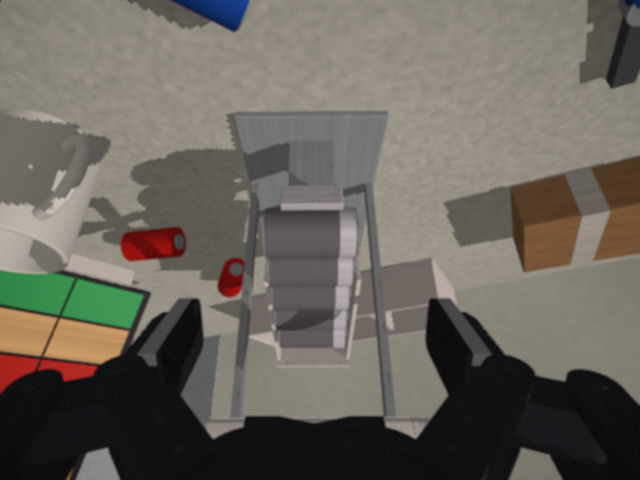

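```bash
python3 - <<'E'
from h import *
s=env.get_state();A=Ro.from_quat(s["orientation"],scalar_first=True).as_matrix()
p,P,d=cloud("wrist"); T=(P-s["tcp_pos"])@A
for sg in(-1,1):
    m=(d>0)&(T[...,2]>-.06)&(T[...,2]<.02)&(abs(T[...,0])<.03)&(sg*T[...,1]>.03)&(sg*T[...,1]<.065)
    Q=T[m];print(sg,len(Q),"z pct",np.percentile(Q[:,2],[2,50,90,98,100]).round(4),"y",np.percentile(abs(Q[:,1]),[1,50,99]).round(4),"x",np.percentile(Q[:,0],[1,99]).round(4))
E
```

```text
-1 5461 z pct [-0.0596 -0.0402 -0.0215 -0.0155 -0.0121] y [0.0417 0.0435 0.0634] x [-0.0109  0.013 ]
1 5408 z pct [-0.0596 -0.0401 -0.0213 -0.0154 -0.0122] y [0.0428 0.0446 0.0637] x [-0.0109  0.0131]
```

Request:
arm_command:
  rows:
    - {"delta_pos": [-0.02, -0.06, 1], "rot": [0, 0, -0.001], "fingers": 0}
    - {"delta_pos": [0, 0, 1], "rot": [0, 0, 0], "fingers": 0}
    - {"delta_pos": [0, 0, 1], "rot": [0, 0, 0], "fingers": 0}
    - {"delta_pos": [0, 0, 1], "rot": [0, 0, 0], "fingers": 0}
    - {"delta_pos": [0, 0, 0.7], "rot": [0, 0, 0], "fingers": 0}
    - {"delta_pos": [0, 0, 0.7], "rot": [0, 0, 0], "fingers": 0}
    - {"delta_pos": [0, 0, 0.6], "rot": [0, 0, 0], "fingers": 0}
    - {"delta_pos": [0, 0, 0], "rot": [0, 0, 0], "fingers": 0}
    - {"delta_pos": [0, 0, 0], "rot": [0, 0, 0], "fingers": 0}

```text
clock: 7.1
tcp_pos: [0.5522, -0.2349, 0.075]
orientation: [0.354, 0.242, 0.898, -0.095]
wrist_force: [0.1, 0.3, -0.1]
finger_gap: 0.0855
```

```bash
python3 - <<'E'
from h import *
R=tgt(FY,43)@np.diag([-1,-1,1]); c=F0+[0,0,.09]
A=plan(c+R[:,2]*.021,R)
s=env.get_state();print(s["wrist_force"].round(1),s["joint_pos"].round(2))
p,P,d=cloud("wrist"); cv2.imwrite("pics/w3.png",p)
E
```

```text
clock 7.1 tcp [ 0.5522 -0.2349  0.075 ] rot deg [ 0.11  0.05 -0.01] units [ 0.0003  0.0001 -0.    ]  then shift mm [-0.4 -0.3  0.9] units [-0.02 -0.02  0.05]
[ 0.1  0.3 -0.1] [-0.54  0.14 -1.   -0.32  0.01 -0.01]
```

View pics/w3.png

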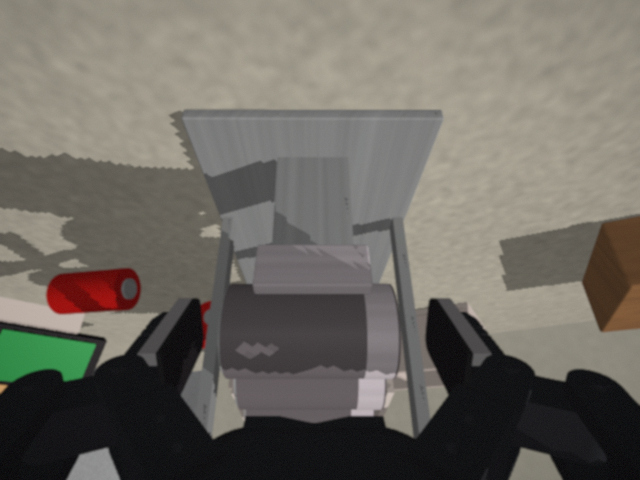

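Request:
arm_command:
  rows:
    - {"delta_pos": [0, 0, 0], "rot": [0, 0, 0], "fingers": 0.6}
    - {"delta_pos": [0, 0, 0], "rot": [0, 0, 0], "fingers": 0.6}
    - {"delta_pos": [0, 0, 0], "rot": [0, 0, 0], "fingers": 0.6}
    - {"delta_pos": [0, 0, 0], "rot": [0, 0, 0], "fingers": 0.6}
    - {"delta_pos": [0, 0, 0], "rot": [0, 0, 0], "fingers": 0.6}
    - {"delta_pos": [0, 0, 0], "rot": [0, 0, 0], "fingers": 0.6}
  squeeze: 50

```text
clock: 7.75
tcp_pos: [0.5519, -0.2349, 0.0754]
orientation: [0.355, 0.242, 0.898, -0.095]
wrist_force: [-6.1, 2.0, 7.6]
finger_gap: 0.0601
```

Request:
arm_command:
  rows:
    - {"delta_pos": [-0.09, 0, -0.095], "rot": [0, 0, 0], "fingers": 0.6}
    - {"delta_pos": [-0.09, 0, -0.095], "rot": [0, 0, 0], "fingers": 0.6}
    - {"delta_pos": [0, 0, -0.2], "rot": [0, 0, 0], "fingers": 0.6}
    - {"delta_pos": [0, 0, -0.4], "rot": [0, 0, 0], "fingers": 0.6}
    - {"delta_pos": [0, 0, -0.6], "rot": [0, 0, 0], "fingers": 0.6}
    - {"delta_pos": [0, 0, -0.8], "rot": [0, 0, 0], "fingers": 0.6}
    - {"delta_pos": [0, 0, -1], "rot": [0, 0, 0], "fingers": 0.6}
    - {"delta_pos": [0, 0, -1], "rot": [0, 0, 0], "fingers": 0.6}
    - {"delta_pos": [0, 0, -1], "rot": [0, 0, 0], "fingers": 0.6}
    - {"delta_pos": [0, 0, 0], "rot": [0, 0, 0], "fingers": 0.6}

```text
clock: 8.75
tcp_pos: [0.4927, -0.2003, 0.1549]
orientation: [0.356, 0.242, 0.898, -0.095]
wrist_force: [0.2, 0.8, -1.1]
finger_gap: 0.0602
```

```bash
python3 - <<'E'
from h import *
f=frame(FY)
s=env.get_state();print(s["wrist_force"].round(1),s["joint_pos"].round(2),s["finger_gap"])
p,P,d=cloud("wrist"); cv2.imwrite("pics/w4.png",p)
A=Ro.from_quat(s["orientation"],scalar_first=True).as_matrix();T=(P-s["tcp_pos"])@A
m=(d>0)&(abs(T[...,1])<.025)&(T[...,2]>-.05)&(T[...,2]<.005)&(abs(T[...,0])<.03);Q=T[m]
print("held pts",len(Q),Q.mean(0).round(4),"x max",np.percentile(Q[:,0],99).round(4),"z",np.percentile(Q[:,2],[1,99]).round(4))
R=tgt(100.1,0); print((-R[:,1]).round(2))
plan(C0+[0,0,.15],R)
E
```

```text
[ 0.2  0.8 -1.1] [-0.55 -0.18 -1.02 -0.02  0.01 -0.01] 0.06021548752287152
held pts 14324 [ 0.0059  0.     -0.0309] x max 0.016 z [-0.0364 -0.0145]
[-0.98 -0.18 -0.  ]
clock 8.8 tcp [ 0.4932 -0.2007  0.1544] rot deg [18.82 40.37 47.31] units [0.0523 0.1121 0.1314]  then shift mm [320.7 150.6   4.4] units [16.04  7.53  0.22]
```

View pics/w4.png

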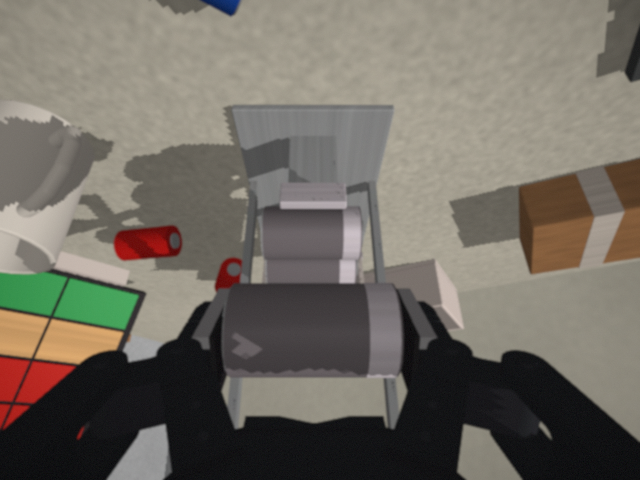

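```bash
python3 - <<'E'
from h import *
from scipy.optimize import least_squares
s=env.get_state();A=Ro.from_quat(s["orientation"],scalar_first=True).as_matrix()
print("units for world (0,.16,.06):",(A.T@[0,.16,.06]/.02).round(2))
p,P,d=cloud("wrist");T=(P-s["tcp_pos"])@A
Q=T[298:360,240:355].reshape(-1,3);Q=Q[(Q[:,2]<.01)&(Q[:,2]>-.06)]
r=least_squares(lambda c:np.hypot(Q[:,0]-c[0],Q[:,2]-c[1])-.0166,[0,-.025],loss="soft_l1",f_scale=.001)
print("cell axis x,z in tool",r.x.round(4),np.median(abs(r.fun)).round(5),len(Q))
m=(d>0)&(abs(T[...,1])<.04)&(abs(T[...,0]-.012)<.006)&(abs(T[...,2]+.025)<.008)
print("y",np.percentile(T[m][:,1],[0,2,50,98,100]).round(4))
E
```

```text
units for world (0,.16,.06): [ 0.88  6.92 -4.93]
cell axis x,z in tool [-0.0009 -0.019 ] 0.00039 7106
y [-0.04   -0.0348  0.0004  0.0351  0.04  ]
```

Request:
arm_command:
  rows:
    - {"delta_pos": [0.1, 0.5, -0.6], "rot": [0, 0, 0], "fingers": 0.6}
    - {"delta_pos": [0.1, 0.8, -0.6], "rot": [0, 0, 0], "fingers": 0.6}
    - {"delta_pos": [0.1, 0.8, -0.6], "rot": [0, 0, 0], "fingers": 0.6}
    - {"delta_pos": [0.1, 0.8, -0.6], "rot": [0, 0, 0], "fingers": 0.6}
    - {"delta_pos": [0.1, 0.8, -0.6], "rot": [0, 0, 0], "fingers": 0.6}
    - {"delta_pos": [0.1, 0.8, -0.6], "rot": [0, 0, 0], "fingers": 0.6}
    - {"delta_pos": [0.1, 0.8, -0.6], "rot": [0, 0, 0], "fingers": 0.6}
    - {"delta_pos": [0.1, 0.8, -0.6], "rot": [0, 0, 0], "fingers": 0.6}
    - {"delta_pos": [0.1, 0.8, 0], "rot": [0, 0, 0], "fingers": 0.6}
    - {"delta_pos": [0, 0, 0], "rot": [0.0058, 0.0125, 0.0146], "fingers": 0.6}
    - {"delta_pos": [0, 0, 0], "rot": [0.0058, 0.0125, 0.0146], "fingers": 0.6}
    - {"delta_pos": [0, 0, 0], "rot": [0.0058, 0.0125, 0.0146], "fingers": 0.6}
    - {"delta_pos": [0, 0, 0], "rot": [0.0058, 0.0125, 0.0146], "fingers": 0.6}
    - {"delta_pos": [0, 0, 0], "rot": [0.0058, 0.0125, 0.0146], "fingers": 0.6}
    - {"delta_pos": [0, 0, 0], "rot": [0.0058, 0.0125, 0.0146], "fingers": 0.6}
    - {"delta_pos": [0, 0, 0], "rot": [0.0058, 0.0125, 0.0146], "fingers": 0.6}
    - {"delta_pos": [0, 0, 0], "rot": [0.0058, 0.0125, 0.0146], "fingers": 0.6}
    - {"delta_pos": [0, 0, 0], "rot": [0.0058, 0.0125, 0.0146], "fingers": 0.6}
    - {"delta_pos": [0, 0, 0], "rot": [0, 0, 0], "fingers": 0.6}

```text
clock: 10.75
tcp_pos: [0.4962, -0.0438, 0.2088]
orientation: [-0.004, 0.643, 0.766, -0.0]
wrist_force: [-0.9, 0.2, -2.0]
finger_gap: 0.0602
```

```bash
cat >>h.py <<'E'
def lay(dz,cx=.004):
    R=tgt(100.1,0); return C0+frame(CY)@np.array([cx,0,.05+dz])-R@np.array([-.0009,0,-.0193]),R
E
python3 - <<'E'
from h import *
plan(*lay(.1)); print(env.get_state()["joint_pos"].round(2),env.get_state()["finger_gap"])
E
```

```text
clock 10.75 tcp [ 0.4962 -0.0438  0.2088] rot deg [-0.3  -0.31 -0.17] units [-0.0008 -0.0009 -0.0005]  then shift mm [167.7 124.1  78.1] units [8.38 6.21 3.91]
[-0.25  0.18 -0.19  1.21  0.    1.15] 0.06023834005314372
```

Request:
arm_command:
  rows:
    - {"delta_pos": [0.5, 0.4, 0], "rot": [-0.0008, -0.0009, -0.0005], "fingers": 0.6}
    - {"delta_pos": [0.9, 0.7, 0], "rot": [0, 0, 0], "fingers": 0.6}
    - {"delta_pos": [1, 0.73, 0], "rot": [0, 0, 0], "fingers": 0.6}
    - {"delta_pos": [1, 0.73, 0], "rot": [0, 0, 0], "fingers": 0.6}
    - {"delta_pos": [1, 0.73, 0], "rot": [0, 0, 0], "fingers": 0.6}
    - {"delta_pos": [1, 0.73, 0.5], "rot": [0, 0, 0], "fingers": 0.6}
    - {"delta_pos": [1, 0.73, 0.8], "rot": [0, 0, 0], "fingers": 0.6}
    - {"delta_pos": [0.9, 0.73, 1], "rot": [0, 0, 0], "fingers": 0.6}
    - {"delta_pos": [0.7, 0.5, 1], "rot": [0, 0, 0], "fingers": 0.6}
    - {"delta_pos": [0.38, 0.23, 0.6], "rot": [0, 0, 0], "fingers": 0.6}
    - {"delta_pos": [0, 0, 0], "rot": [0, 0, 0], "fingers": 0.6}
    - {"delta_pos": [0, 0, 0], "rot": [0, 0, 0], "fingers": 0.6}

```text
clock: 11.95
tcp_pos: [0.5861, 0.1454, 0.133]
orientation: [0.001, 0.64, 0.768, 0.0]
wrist_force: [-0.4, 0.1, -1.3]
finger_gap: 0.0603
```

```bash
python3 - <<'E'
from h import *
plan(*lay(.003))
p,P,d=cloud("wrist"); cv2.imwrite("pics/w5.png",p); B=(P.reshape(-1,3)-C0)@frame(CY); im=d.reshape(-1)>0
# V edges & blocks in the cradle frame
def rect(n,m):
    m=m&im; print(n,m.sum(), "x",np.percentile(B[m][:,0],[1,99]).round(4),"y",np.percentile(B[m][:,1],[1,99]).round(4)) if m.sum()>20 else print(n,"none")
x,y,z=B.T
rect("end top",(z>.068)&(z<.078)&(x>.045)&(x<.1)&(abs(y)<.04))
rect("V edges",(z>.041)&(z<.049)&(x>-.04)&(x<.045)&(abs(y)<.03))
rect("Vleft",(z>.032)&(z<.049)&(x>-.04)&(x<.045)&(y>.0)&(y<.03))
rect("Vright",(z>.032)&(z<.049)&(x>-.04)&(x<.045)&(y<.0)&(y>-.03))
rect("guide",(z>.064)&(z<.075)&(x<-.05)&(x>-.1)&(abs(y)<.03))
rect("base",(z>.015)&(z<.025)&(abs(y)<.05)&(abs(x)<.11))
E
```

```text
clock 11.95 tcp [0.5861 0.1454 0.133 ] rot deg [0.11 0.12 0.27] units [0.0003 0.0003 0.0007]  then shift mm [-2.7  2.4 99.3] units [-0.14  0.12  4.97]
end top 1854 x [0.0613 0.0761] y [-0.0193  0.0201]
V edges 2117 x [-0.0219  0.0339] y [-0.0219  0.0223]
Vleft 1917 x [-0.0219  0.034 ] y [0.0055 0.0223]
Vright 2500 x [-0.0219  0.0339] y [-0.0219 -0.005 ]
guide 1344 x [-0.0781 -0.0557] y [-0.0133  0.0143]
base 11500 x [-0.0821  0.0734] y [-0.0287  0.0301]
```

View pics/w5.png

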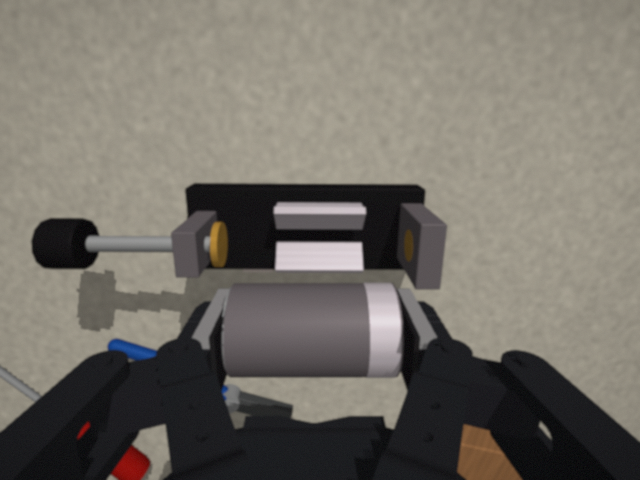

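Request:
arm_command:
  rows:
    - {"delta_pos": [-0.12, 0.17, 0.3], "rot": [0.0003, 0.0003, 0.0007], "fingers": 0.6}
    - {"delta_pos": [0, 0, 0.7], "rot": [0, 0, 0], "fingers": 0.6}
    - {"delta_pos": [0, 0, 0.7], "rot": [0, 0, 0], "fingers": 0.6}
    - {"delta_pos": [0, 0, 0.7], "rot": [0, 0, 0], "fingers": 0.6}
    - {"delta_pos": [0, 0, 0.7], "rot": [0, 0, 0], "fingers": 0.6}
    - {"delta_pos": [0, 0, 0.5], "rot": [0, 0, 0], "fingers": 0.6}
    - {"delta_pos": [0, 0, 0.4], "rot": [0, 0, 0], "fingers": 0.6}
    - {"delta_pos": [0, 0, 0.4], "rot": [0, 0, 0], "fingers": 0.6}
    - {"delta_pos": [0, 0, 0.3], "rot": [0, 0, 0], "fingers": 0.6}
    - {"delta_pos": [0, 0, 0.15], "rot": [0, 0, 0], "fingers": 0.6}
    - {"delta_pos": [0, 0, 0], "rot": [0, 0, 0], "fingers": 0.6}
    - {"delta_pos": [0, 0, 0], "rot": [0, 0, 0], "fingers": 0.6}

```text
clock: 13.2
tcp_pos: [0.5907, 0.1435, 0.0361]
orientation: [0.0, 0.642, 0.766, 0.0]
wrist_force: [1.1, 0.4, -1.1]
finger_gap: 0.0602
```

```bash
python3 - <<'E'
from h import *
plan(*lay(.0,.005));s=env.get_state();print(s["wrist_force"].round(1))
E
```

```text
clock 13.2 tcp [0.5907 0.1435 0.0361] rot deg [ 0.03 -0.03 -0.05] units [ 0.0001 -0.0001 -0.0001]  then shift mm [-0.1 -0.7  5.4] units [-0.   -0.04  0.27]
[ 1.1  0.4 -1.1]
```

Request:
arm_command:
  rows:
    - {"delta_pos": [0, 0, 0.06], "rot": [0, 0, 0], "fingers": 0.6}
    - {"delta_pos": [0, 0, 0.06], "rot": [0, 0, 0], "fingers": 0.6}
    - {"delta_pos": [0, 0, 0.06], "rot": [0, 0, 0], "fingers": 0.6}
    - {"delta_pos": [0, 0, 0.04], "rot": [0, 0, 0], "fingers": 0.6}
    - {"delta_pos": [0, 0, 0], "rot": [0, 0, 0], "fingers": 0.6}

```text
clock: 13.7
tcp_pos: [0.5903, 0.1434, 0.0313]
orientation: [-0.0, 0.642, 0.766, 0.0]
wrist_force: [-0.2, -0.4, -0.4]
finger_gap: 0.0602
```

Request:
arm_command:
  rows:
    - {"delta_pos": [0, 0, 0.04], "rot": [0, 0, 0], "fingers": 0.6}
    - {"delta_pos": [0, 0, 0], "rot": [0, 0, 0], "fingers": 0.6}
    - {"delta_pos": [0, 0, 0.04], "rot": [0, 0, 0], "fingers": 0.6}
    - {"delta_pos": [0, 0, 0], "rot": [0, 0, 0], "fingers": 0.6}

```text
clock: 14.1
tcp_pos: [0.5906, 0.1432, 0.0305]
orientation: [0.0, 0.643, 0.766, 0.0]
wrist_force: [0.4, -1.2, 4.8]
finger_gap: 0.06
```

Request:
arm_command:
  rows:
    - {"delta_pos": [0, 0, 0], "rot": [0, 0, 0], "fingers": 0.2}
    - {"delta_pos": [0, 0, 0], "rot": [0, 0, 0], "fingers": 0.14}
    - {"delta_pos": [0, 0, 0], "rot": [0, 0, 0], "fingers": 0.14}
    - {"delta_pos": [0, 0, 0], "rot": [0, 0, 0], "fingers": 0.14}
    - {"delta_pos": [0, 0, 0], "rot": [0, 0, 0], "fingers": 0.14}

```text
clock: 14.6
tcp_pos: [0.5904, 0.1434, 0.0297]
orientation: [-0.0, 0.643, 0.766, 0.0]
wrist_force: [0.1, -0.6, 0.1]
finger_gap: 0.0732
```

```bash
cat >>h.py <<'E'
def cellfit(B,x0,x1):
    from scipy.optimize import least_squares
    m=(B[:,0]>x0)&(B[:,0]<x1)&(abs(B[:,1])<.018)&(B[:,2]>.053)&(B[:,2]<.072);Q=B[m]
    r=least_squares(lambda c:np.hypot(Q[:,1]-c[0]-c[2]*(Q[:,0]-x0),Q[:,2]-c[1])-.0166,[0,.05,0],loss="soft_l1",f_scale=.001)
    print("cell y,z,slope",r.x.round(4),"x",np.percentile(Q[:,0],[.5,99.5]).round(4),m.sum())
E
python3 - <<'E'
from h import *
print(env.get_state()["finger_gap"],env.get_state()["wrist_force"].round(1))
p,P,d=cloud("wrist"); cv2.imwrite("pics/w6.png",p); B=(P[d>0]-C0)@frame(CY)
cellfit(B,-.02,.025); cellfit(B,-.035,.045)
E
```

```text
0.07323496765566422 [ 0.1 -0.6  0.1]
cell y,z,slope [ 0.0003  0.05   -0.001 ] x [-0.0198  0.0248] 11841
cell y,z,slope [0.0002 0.05   0.0008] x [-0.034   0.0441] 18202
```

View pics/w6.png

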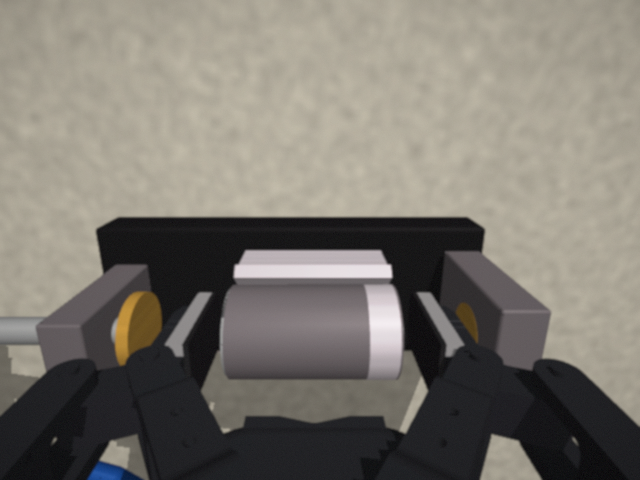

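Request:
arm_command:
  rows:
    - {"delta_pos": [0, 0, -0.3], "rot": [0, 0, 0], "fingers": 0.14}
    - {"delta_pos": [0, 0, -0.6], "rot": [0, 0, 0], "fingers": 0.14}
    - {"delta_pos": [0, 0, -1], "rot": [0, 0, 0], "fingers": 0.14}
    - {"delta_pos": [0, 0, -1], "rot": [0, 0, 0], "fingers": 0.14}
    - {"delta_pos": [0, 0, -1], "rot": [0, 0, 0], "fingers": 0.14}
    - {"delta_pos": [0, 0, -1], "rot": [0, 0, 0], "fingers": 0.14}
    - {"delta_pos": [0, 0, -0.5], "rot": [0, 0, 0], "fingers": 0.14}
    - {"delta_pos": [0, -1, 0], "rot": [0, 0, 0], "fingers": 1}
    - {"delta_pos": [0, -1, 0], "rot": [0, 0, 0], "fingers": 1}
    - {"delta_pos": [0, -1, 0], "rot": [0, 0, 0], "fingers": 1}
    - {"delta_pos": [0, -1, 0], "rot": [0, 0, 0], "fingers": 1}
    - {"delta_pos": [0, -1, 0], "rot": [0, 0, 0], "fingers": 1}
    - {"delta_pos": [0, -1, 0], "rot": [0, 0, 0], "fingers": 1}
    - {"delta_pos": [0, -1, 0], "rot": [0, 0, 0], "fingers": 1}
    - {"delta_pos": [0, -1, 0], "rot": [0, 0, 0], "fingers": 1}
    - {"delta_pos": [0, -1, 0], "rot": [0, 0, 0], "fingers": 1}
    - {"delta_pos": [0, -0.9, 0], "rot": [0, 0, 0], "fingers": 1}

```text
clock: 16.35
tcp_pos: [0.3944, 0.1087, 0.1381]
orientation: [-0.0, 0.643, 0.766, 0.0]
wrist_force: [0.3, -1.3, 0.7]
finger_gap: -0.0001
```

Request:
arm_command:
  rows:
    - {"delta_pos": [0, 0, 0], "rot": [0, 0, -0.0227], "fingers": 1}
    - {"delta_pos": [0, 0, 0], "rot": [0, 0, -0.0227], "fingers": 1}
    - {"delta_pos": [0, 0, 0], "rot": [0, 0, -0.0227], "fingers": 1}
    - {"delta_pos": [0, 0, 0], "rot": [0, 0, -0.0227], "fingers": 1}
    - {"delta_pos": [0, 0, 0], "rot": [0, 0, -0.0227], "fingers": 1}
    - {"delta_pos": [0, 0, 0], "rot": [0, 0, -0.0227], "fingers": 1}
    - {"delta_pos": [0, 0, 0], "rot": [0, 0, -0.0227], "fingers": 1}
    - {"delta_pos": [0, 0, 0], "rot": [0, 0, -0.0227], "fingers": 1}
    - {"delta_pos": [0, 0, 0], "rot": [0, 0, -0.0227], "fingers": 1}
    - {"delta_pos": [0, 0, 0], "rot": [0, 0, -0.0227], "fingers": 1}
    - {"delta_pos": [0, 0, 0], "rot": [0, 0, -0.0227], "fingers": 1}
    - {"delta_pos": [0, 0, 0], "rot": [0, 0, 0], "fingers": 1}

```text
clock: 17.55
tcp_pos: [0.3955, 0.1088, 0.1381]
orientation: [0.0, -0.087, 0.996, 0.0]
wrist_force: [-0.0, 0.5, -0.4]
finger_gap: 0.0003
```

```bash
python3 - <<'E'
from h import *
plan(C0+frame(CY)@np.array([-.190,0,.04]),tgt(190.1,0)); print(env.get_state()["joint_pos"].round(2))
p,P,d=cloud("top"); B=(P[d>0]-C0)@frame(CY)
cellfit(B,-.035,.045)
x,y,z=B.T; m=(z>.053)&(z<.07)&(x<-.12)&(x>-.175)&(abs(y)<.02); print("knob x",np.percentile(x[m],[1,50,99]).round(4),"y",np.percentile(y[m],[1,99]).round(4),m.sum())
E
```

```text
clock 17.55 tcp [0.3955 0.1088 0.1381] rot deg [ 0.02  0.03 -0.15] units [ 0.0001  0.0001 -0.0004]  then shift mm [-2.5 -1.1 98.1] units [-0.13 -0.05  4.91]
[ 0.07  0.05 -0.51  1.01  0.   -0.1 ]
cell y,z,slope [-0.0003  0.0494  0.0117] x [-0.0255  0.0334] 324
knob x [-0.1633 -0.1501 -0.1215] y [-0.0148  0.0148] 137
```

Request:
arm_command:
  rows:
    - {"delta_pos": [0, -0.05, 1], "rot": [0, 0, 0], "fingers": 1}
    - {"delta_pos": [0, 0, 1], "rot": [0, 0, 0], "fingers": 1}
    - {"delta_pos": [0, 0, 1], "rot": [0, 0, 0], "fingers": 1}
    - {"delta_pos": [0, 0, 1], "rot": [0, 0, 0], "fingers": 1}
    - {"delta_pos": [0, 0, 0.9], "rot": [0, 0, 0], "fingers": 1}
    - {"delta_pos": [0, 0, 0], "rot": [0, 0, 0], "fingers": 1}
    - {"delta_pos": [-0.3, 0, 0], "rot": [0, 0, 0], "fingers": 1}
    - {"delta_pos": [-0.3, 0, 0], "rot": [0, 0, 0], "fingers": 1}
    - {"delta_pos": [-0.3, 0, 0], "rot": [0, 0, 0], "fingers": 1}
    - {"delta_pos": [-0.2, 0, 0], "rot": [0, 0, 0], "fingers": 1}
    - {"delta_pos": [-0.2, 0, 0], "rot": [0, 0, 0], "fingers": 1}
    - {"delta_pos": [-0.2, 0, 0], "rot": [0, 0, 0], "fingers": 1}
    - {"delta_pos": [-0.2, 0, 0], "rot": [0, 0, 0], "fingers": 1}

```text
clock: 18.9
tcp_pos: [0.4292, 0.1138, 0.0398]
orientation: [-0.0, -0.087, 0.996, 0.0]
wrist_force: [-3.3, 0.1, 1.4]
finger_gap: 0.0
```

Request:
arm_command:
  rows:
    - {"delta_pos": [-0.2, 0, 0], "rot": [0, 0, 0], "fingers": 1}
    - {"delta_pos": [-0.2, 0, 0], "rot": [0, 0, 0], "fingers": 1}
    - {"delta_pos": [-0.2, 0, 0], "rot": [0, 0, 0], "fingers": 1}
    - {"delta_pos": [-0.2, 0, 0], "rot": [0, 0, 0], "fingers": 1}
    - {"delta_pos": [-0.2, 0, 0], "rot": [0, 0, 0], "fingers": 1}
    - {"delta_pos": [0, 0, 0], "rot": [0, 0, 0], "fingers": 1}

```text
clock: 19.5
tcp_pos: [0.4493, 0.1173, 0.0397]
orientation: [0.0, -0.087, 0.996, 0.0]
wrist_force: [-1.6, 0.7, 0.4]
finger_gap: -0.0001
```

Request:
arm_command:
  rows:
    - {"delta_pos": [-0.15, 0, 0], "rot": [0, 0, 0], "fingers": 1}
    - {"delta_pos": [-0.15, 0, 0], "rot": [0, 0, 0], "fingers": 1}
    - {"delta_pos": [-0.15, 0, 0], "rot": [0, 0, 0], "fingers": 1}
    - {"delta_pos": [-0.15, 0, 0], "rot": [0, 0, 0], "fingers": 1}
    - {"delta_pos": [-0.1, 0, 0], "rot": [0, 0, 0], "fingers": 1}
    - {"delta_pos": [0, 0, 0], "rot": [0, 0, 0], "fingers": 1}

```text
clock: 20.1
tcp_pos: [0.4631, 0.1197, 0.0397]
orientation: [0.0, -0.087, 0.996, 0.0]
wrist_force: [-1.2, 0.7, -1.0]
finger_gap: 0.0
```

Request:
arm_command:
  rows:
    - {"delta_pos": [-0.08, 0, 0], "rot": [0, 0, 0], "fingers": 1}
    - {"delta_pos": [-0.07, 0, 0], "rot": [0, 0, 0], "fingers": 1}
    - {"delta_pos": [0, 0, 0], "rot": [0, 0, 0], "fingers": 1}

```text
clock: 20.4
tcp_pos: [0.4657, 0.1202, 0.0397]
orientation: [0.0, -0.087, 0.996, 0.0]
wrist_force: [-3.6, 0.6, -1.0]
finger_gap: 0.0004
```

Now about −121 mm; continue in 1 mm steps until the hard stop shows.

Request:
arm_command:
  rows:
    - {"delta_pos": [-0.05, 0, 0], "rot": [0, 0, 0], "fingers": 1}
    - {"delta_pos": [0, 0, 0], "rot": [0, 0, 0], "fingers": 1}
    - {"delta_pos": [-0.05, 0, 0], "rot": [0, 0, 0], "fingers": 1}
    - {"delta_pos": [0, 0, 0], "rot": [0, 0, 0], "fingers": 1}

```text
clock: 20.8
tcp_pos: [0.4665, 0.1203, 0.0397]
orientation: [-0.001, -0.087, 0.996, 0.0]
wrist_force: [-5.9, -0.1, 1.3]
finger_gap: 0.0
```

Request:
arm_command:
  rows:
    - {"delta_pos": [-0.05, 0, 0], "rot": [0, 0, 0], "fingers": 1}
    - {"delta_pos": [-0.05, 0, 0], "rot": [0, 0, 0], "fingers": 1}
    - {"delta_pos": [0, 0, 0], "rot": [0, 0, 0], "fingers": 1}
    - {"delta_pos": [0, 0, 0], "rot": [0, 0, 0], "fingers": 1}

```text
clock: 21.2
tcp_pos: [0.4665, 0.1203, 0.0396]
orientation: [-0.003, -0.087, 0.996, -0.0]
wrist_force: [-10.3, -0.8, 7.1]
finger_gap: -0.0001
```

Hard stop reached (no motion, force rising). Back off, rise and move away.

Request:
arm_command:
  rows:
    - {"delta_pos": [0.4, 0, 0], "rot": [0, 0, 0], "fingers": 1}
    - {"delta_pos": [0.8, 0, 0], "rot": [0, 0, 0], "fingers": 1}
    - {"delta_pos": [0.5, 0, -0.5], "rot": [0, 0, 0], "fingers": 1}
    - {"delta_pos": [0, 0, -1], "rot": [0, 0, 0], "fingers": 1}
    - {"delta_pos": [0, 0, -1], "rot": [0, 0, 0], "fingers": 1}
    - {"delta_pos": [0, 0, -1], "rot": [0, 0, 0], "fingers": 1}
    - {"delta_pos": [0, 0, -1], "rot": [0, 0, 0], "fingers": 1}
    - {"delta_pos": [0, 0, -1], "rot": [0, 0, 0], "fingers": 1}
    - {"delta_pos": [0, 0, 0], "rot": [0, 0, 0], "fingers": 1}

```text
clock: 22.1
tcp_pos: [0.4391, 0.115, 0.1536]
orientation: [0.004, -0.087, 0.996, 0.0]
wrist_force: [0.4, 0.8, -0.3]
finger_gap: 0.0001
```

```bash
python3 - <<'E'
from h import *
p,P,d=cloud("top"); B=(P[d>0]-C0)@frame(CY); x,y,z=B.T
m=(x>-.03)&(x<.058)&(abs(y)<.018)&(z>.055)&(z<.072);Q=B[m];print("cell x",np.percentile(Q[:,0],[.5,99.5]).round(4),"y",Q[:,1].mean().round(4),"top",Q[:,2].max().round(4))
m=(z>.053)&(z<.07)&(x<-.085)&(x>-.175)&(abs(y)<.02); print("knob x",np.percentile(x[m],[1,50,99]).round(4),m.sum())
m=(z>.05)&(z<.066)&(x<-.01)&(x>-.064)&(abs(y)<.016); print("disc x",np.percentile(x[m],[1,50,99]).round(4) if m.any() else None)
F=(P[d>0]-F0)@frame(FY)
for k in range(5):
    c=np.array([.032475*k,.09+.0069*k]); m=(abs(F[:,1])<.025)&(np.hypot(F[:,0]-c[0],F[:,2]-c[1])<.022)&(F[:,2]>c[1]);r=np.hypot(F[m,0]-c[0],F[m,2]-c[1])
    print("slot",k,m.sum(),np.percentile(r,[10,50,90]).round(4) if m.sum() else "")
cv2.imwrite("pics/end.png",np.hstack([cv2.resize(p[150:270,370:490],(400,400)),cv2.resize(p[185:305,200:320],(400,400))]))
E
```

```text
cell x [-0.0274  0.0571] y -0.0006 top 0.0717
knob x [-0.1092 -0.096  -0.0861] 103
disc x [-0.0634 -0.0387 -0.0119]
slot 0 200 [0.0148 0.0166 0.019 ]
slot 1 230 [0.014  0.0162 0.0192]
slot 2 311 [0.014  0.0161 0.0188]
slot 3 332 [0.0141 0.0162 0.0187]
slot 4 19 [0.0195 0.0205 0.0216]
```

View pics/end.png

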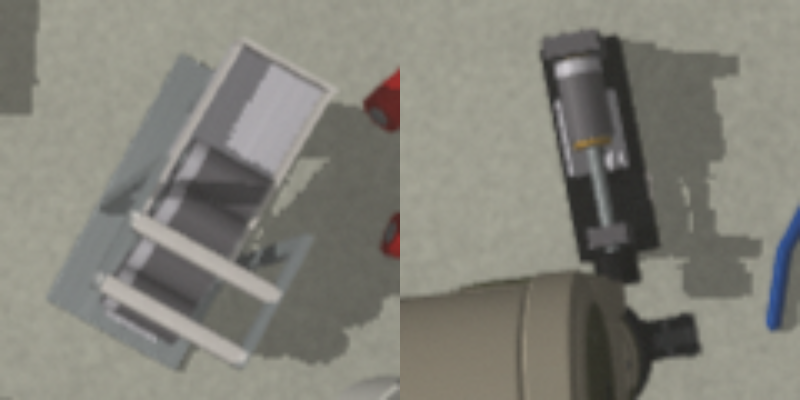

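```bash
python3 -c "
from workcell import env
env.hand_in();print(env.get_state()['clock'])"
```

```text
the job is handed in; nothing more can be done
the job is handed in; nothing more can be done
```

The lowest cell is out of the feeder and lies in the test cradle's V, nub towards the end block. I then pushed the plunger to its hard stop and handed the job in at about 22 s of the 64 s allowed.

- **Pick and lay:** I gripped the cell by its end faces with the gripper leaning back 43°, lifted it over the lip, and lowered it until I felt contact (about 5 N) before opening. The wrist camera then put its axis within 0.3 mm of the V's centre line, 50 mm up. The top camera put its centre at about cradle x 4.5 mm.
- **Plunger:** I pushed the knob with the closed fingers until it stopped moving while the force rose to about 10 N. The last top view has the knob's rear face at cradle x −109 mm, which means about 60 mm of travel. The cell sits between the disc and the end block.
- **Feeder:** the second cell rolled to the stop and the next three closed up behind it. The depth fit of those four places gave radii of 16.1–16.6 mm, matching the cells, and the fifth place is empty.
- **Weak checks:** the final depth masks for the pushed cell's ends and for the disc picked up neighbouring parts. Those two positions rest on the picture and the knob reading, not on a clean fit. I did not measure the bystanders at the end; the arm's path stayed clear of them, and none showed as moved in the views I looked at.

The arm was clear of everything when I handed in. No verdict is reported back, so whether it passed is not confirmed.

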